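# Light gate check with a glass reference cell

## Robot

A 6-joint arm with a two-finger parallel gripper is mounted at the origin on a cart in front of the work surface, level with it; the furniture and walls round the work are solid. World frame = base frame: x ahead of the robot, y to its left, z up, the work surface at z = 0. Lengths are in m, angles in rad, forces in N, time in s.
With the tool pointing down it reaches from about 0.3 to 0.95 m from the base axis. Payload 3.1 kg.
Tool frame: the origin (TCP) lies on the centre line of the jaws, within the pads' length; the fingertips stand 11 mm ahead of it and the grasp point (between the pads) lies 8 mm behind it; z points along the fingers, y is the direction in which the jaws open and shut (so a half turn about z gives the same grasp; the last joint's range is limited). The gripper opens to 85 mm and grips with 20 to 120 N. Pads are 22 mm wide; open, the fingers measure 114 mm over their backs; the gripper's body (76 mm by 85 mm) begins 54 mm behind the grasp point. The pads swing forward as they close: fully open they stand 13 mm farther back than shut.
Start: joints at [-1.258, 0.308, 1.634, -0, 1.2, -0.07], TCP at [0.233, -0.58, 0.242] pointing down, gripper open.
Joint ranges: [-3.06, 3.06], [-0.79, 1.96], [0.05, 2.63], [-1.19, 4.34], [0.05, 2.64], [-2.94, 2.94]. Speed limits (rad/s): [2.79, 2.79, 3.14, 3.14, 3.14, 3.14].

## Interface

Orientations are given as a 3x3 rotation matrix whose columns are the frame's x, y, z axes.
In Python, from plant import telemetry, optics, ctrl gives the robot as it stands.
- The arm moves only by the tool carry_out, never from a script. Its arguments are lists of equal length, an entry for each row: "slide": the shift along the tool's x, y, z in m, a list of three; "twist": the turn about the tool's z in rad. In form: {"slide": [[x, y, z], ...], "twist": [twist, ...]}. A call has 1 to 20 rows; each row shifts and turns the commanded pose from where the row before left it, along the tool's axes as they then stand; what a row does not reach is not made up. A row lasts 1/8 s, in which the tool goes at most 62.5 mm and 10.7 degrees, less where a joint would pass 70% of its speed; a pose out of reach is approached as far as the arm can. A call is refused whole if a number of a shift passes 0.0625 or a number of a turn 0.188, either way. A call with a gripper value outside its range is refused whole. "fingers" is the closure in counts, from 0 (fully open) to 255 (shut), set as the call begins (left out, the last holds). The fingers move at their own pace and stop on an object; the grip force is fixed at half the most. Time passes only in rows, so rows that do not move let the fingers close. It gives the time, the measured TCP pose, the force and the opening at its end, in the units of the state.
- telemetry.sense(): the state, without advancing time (a new reading comes with each control period).
- optics.snapshot(name): name is "scene" or "top"; returns a dict with "color" (384x512x3 uint8, blue, green, red), "fov_y" (degrees; the focal length in pixels is half the picture's height over the tangent of half this angle, whatever the lens; pixels are square), "cx", "cy" (the principal point, pixels), "distortion" ([k1, k2, p1, p2, k3] as OpenCV has them; the pictures are not rectified), "rvec" (rotation vector, rad) and "tvec" (3), from world to camera coordinates, as OpenCV has them. Camera axes: x right, y down, z forward; pixel columns grow to the right and rows downward; lengths in m; the calibration is good to about 2 mm. A picture is of the moment at which its call begins. There is no depth.
- ctrl.finish_job(): hands the job in, once; it reports no verdict.
The state is a dict: "t": time; "joint_positions": joint angles; "joint_vel": joint speeds; "joint_torque": joint torques, N m; "position": TCP position; "tool_rot": TCP orientation; "force": force on the tool from outside, world axes, zero at the start; "torque": the same for the moment, N m; "gripper_width": opening from 0.0 (shut) to 1.0 (fully open).
Only numpy, scipy, OpenCV 4.12 (cv2) and the standard library are available. Lean on these libraries where they do the work, as an engineer would, in place of code of your own. Each camera call takes 0.05 s, during which the arm holds its last target.

## Task

We are checking the light gate with its solid glass reference cells. First put away the short cell that stands out on the bench: stand it upright in the free compartment of the small grey rack and let go; then pick up the tall cell and hold it upright, midway between the two posts of the light gate, so that the beam from lens to lens goes squarely through its two clear windows in the lower half of the cell. Take both cells by their frosted faces only, never on the clear windows, touch neither the gate's posts nor its base, leave the other things where they stand, and finish while still holding the tall cell in the beam.

Things in the scene. Friction and masses are not known exactly. Their poses are not given: they have to be found in the camera images.
- short_cell_centre (a point): Centre, half-way up (30 mm above its foot), of the short cell standing alone on the bench: a solid glass block 60 mm tall, 50 g. Its two clear glass windows are the faces at +x and -x of its own frame (16 mm apart, each 18 mm wide); its two whitish frosted plates are the faces at +y and -y (24 mm over the plates, each 13 mm wide, standing 3 mm proud of the glass). All faces run the full height; z is up, along the height.
- tall_cell_centre (a point): Centre, half-way up (42.5 mm above its foot), of the tall cell standing alone on the bench: a solid glass block 85 mm tall, 70 g. Its two clear glass windows are the faces at +x and -x of its own frame (16 mm apart, each 18 mm wide); its two whitish frosted plates are the faces at +y and -y (24 mm over the plates, each 13 mm wide, standing 3 mm proud of the glass). All faces run the full height; z is up, along the height.
- tall_cell_low (a point): Point on the axis of the tall cell, 24 mm above its foot, in the lower half of the windows; same axes as the tall cell. This point belongs on the beam.
- short_cell: The short cell as a body; origin at the centre of its underside.
- tall_cell: The tall cell as a body; origin at the centre of its underside.
- short_cell_window: The clear glass core of the short cell (its faces at +x and -x are the windows): not to be touched by the fingers. Origin at the centre of the cell's underside.
- tall_cell_window: The clear glass core of the tall cell (its faces at +x and -x are the windows): not to be touched by the fingers. Origin at the centre of the cell's underside.
- free_place (a point): Centre of the floor of the free compartment of the rack, 4 mm above the bench, covered with a thin grey liner. Same axes as the rack: x along the row of compartments.
- rack: Grey plastic rack fixed to the bench, 125 x 48 mm, 18 mm high, origin at the centre of its underside. Three compartments in a row along its x axis at x = -40, 0 and +40 mm, each 35 mm (along x) by 38 mm (along y) inside, walls 5 mm thick, floor 4 mm thick. Two of them hold a short cell each; one is free, and which one varies.
- rack_cell_1_centre (a point): Centre, half-way up, of one of the two short cells (60 mm tall, like the one on the bench) that stand in the rack, frosted faces towards the rack's +y and -y, windows along the row. Leave it there.
- rack_cell_2_centre (a point): Centre, half-way up, of the other short cell in the rack. Leave it there.
- gate: Light gate fixed to the bench: aluminium base plate 136 x 56 mm, 12 mm thick, with two grey posts standing at the ends of its x axis, 42 mm wide (along y), their tops 79 mm above the bench. Origin at the centre of its underside. Round lens barrels, 24 mm in diameter, face each other on the posts; clear gap between them 58 mm.
- beam (a point): Middle of the light beam, midway between the two lenses, 58 mm above the bench. The beam runs along this frame's x axis (z is up), so the tall cell's x axis, either way round, belongs along it.
- loupe: Black eye loupe, 34 mm across, 35 mm tall, standing on the bench; bystander.
- ipa_bottle: White squeeze bottle with a blue spout, 43 mm across, 121 mm tall, standing on the bench; bystander.
There are look-alikes about, which are no part of the job. Leave any orange look-alike of the tall_cell alone.

How it is judged:
By the outcome, as a careful person would: the job done as asked, in the order asked, and still so for the second after the job is handed in, while the arm keeps its last pose, push and grip.
It also fails if it takes over 59 s, if anything falls off the work surface, if the arm or the gripper's body presses on something with over 40 N, if the wrist force passes 120 N, or if a joint passes its speed limit or range.

## Working session

There is one attempt and no reset: what is moved stays moved. The work goes in short steps, Python scripts to look and compute and a tool call to move; the robot and the scene stay as the last step left them, time stands still between calls to the robot, and variables do not carry over. Pictures are saved under pics/ and viewed, and the job is handed in when it is done.

Besides the shell and the picture viewer there is one more tool, called after "Call:" as a command line: name --pt "numbers of a row" for each row, then --argument value for the rest. carry_out: Moves the arm, as the interface text tells. Its arguments: {"type":"object","properties":{"slide":{"type":"array"},"twist":{"type":"array"},"fingers":{"type":"number"}},"required":["slide","twist"]}

```bash
mkdir -p pics; ls
cat > h.py <<'E'
import numpy as np, cv2, pickle
from plant import telemetry, optics, ctrl
def snap(tag):
    out={}
    for n in ("scene","top"):
        s=optics.snapshot(n); out[n]=s; cv2.imwrite(f"pics/{tag}_{n}.png",s["color"])
    pickle.dump(out,open(f"{tag}.pkl","wb")); return out
def K(s):
    h,w=s["color"].shape[:2]; f=h/2/np.tan(np.radians(s["fov_y"])/2)
    return np.array([[f,0,s["cx"]],[0,f,s["cy"]],[0,0,1.]])
def proj(s,P):
    p,_=cv2.projectPoints(np.array(P,float).reshape(-1,1,3),np.array(s["rvec"],float),np.array(s["tvec"],float),K(s),np.array(s["distortion"],float)); return p.reshape(-1,2)
def ray(s,uv):
    n=cv2.undistortPoints(np.array(uv,float).reshape(-1,1,2),K(s),np.array(s["distortion"],float)).reshape(-1,2)
    R,_=cv2.Rodrigues(np.array(s["rvec"],float)); c=-R.T@np.array(s["tvec"],float).ravel()
    d=np.c_[n,np.ones(len(n))]@R; return c,d/np.linalg.norm(d,axis=1)[:,None]
def onz(s,uv,z):
    c,d=ray(s,uv); return c+d*((z-c[2])/d[:,2])[:,None]
def tri(s1,u1,s2,u2):
    c1,d1=ray(s1,[u1]);c2,d2=ray(s2,[u2]);A=np.c_[d1[0],-d2[0]]
    t=np.linalg.lstsq(A,c2-c1,rcond=None)[0];a=c1+t[0]*d1[0];b=c2+t[1]*d2[0]
    return (a+b)/2,np.linalg.norm(a-b)
def load(tag): return pickle.load(open(f"{tag}.pkl","rb"))
E
python3 - <<'E'
from h import *
o=snap("a")
for n,s in o.items(): print(n,{k:v for k,v in s.items() if k!="color"}, ray(s,[[256,192]]))
st=telemetry.sense(); print(st)
E
```

```text
pics
scene {'fov_y': 51.79630878954715, 'cx': 258.8035816742922, 'cy': 188.01323951199797, 'distortion': array([0.03443037, 0.        , 0.        , 0.        , 0.        ]), 'rvec': array([ 0.65892349,  2.58078751, -1.19024849]), 'tvec': array([ 0.34756839, -0.15787866,  1.20635687])} (array([0.80860403, 0.72069779, 0.65404938]), array([[-0.36934557, -0.66020846, -0.65399437]]))
top {'fov_y': 49.47855320490683, 'cx': 259.7558752346056, 'cy': 188.57038806965127, 'distortion': array([-0.06500092,  0.        ,  0.        ,  0.        ,  0.        ]), 'rvec': array([ 2.12521885, -2.15669473,  0.14709531]), 'tvec': array([0.11940488, 0.45859523, 1.20513679])} (array([0.27928512, 0.10243084, 1.26032914]), array([[ 0.13802497,  0.0173825 , -0.9902762 ]]))
{'t': 0.1, 'joint_positions': array([-1.25769383e+00,  3.08893269e-01,  1.63504973e+00,  2.45714398e-05,
        1.19970310e+00, -6.97053830e-02]), 'joint_vel': array([ 0.00111174, -0.00055238, -0.00389763, -0.00059923, -0.00021895,
        0.00049395]), 'joint_torque': array([ 3.07626651e-04, -4.16404867e+01, -2.77645272e+01, -3.95219490e-05,
        3.97737938e-03, -2.14097838e-05]), 'position': array([ 0.23321131, -0.57908876,  0.24118179]), 'tool_rot': array([[ 9.27622864e-01,  3.73517670e-01, -6.10698853e-04],
       [ 3.73518133e-01, -9.27620806e-01,  1.96066246e-03],
       [ 1.65845113e-04, -2.04686242e-03, -9.99997891e-01]]), 'force': array([ 0.60886993,  0.14837186, -0.24793998]), 'torque': array([0.04635372, 0.01883578, 0.00833959]), 'gripper_width': 0.9953503457422421}
```

View pics/a_scene.png

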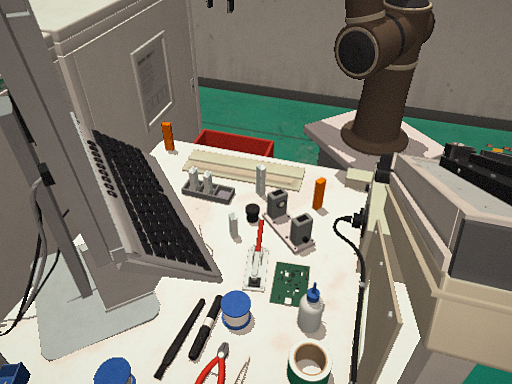

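View pics/a_top.png

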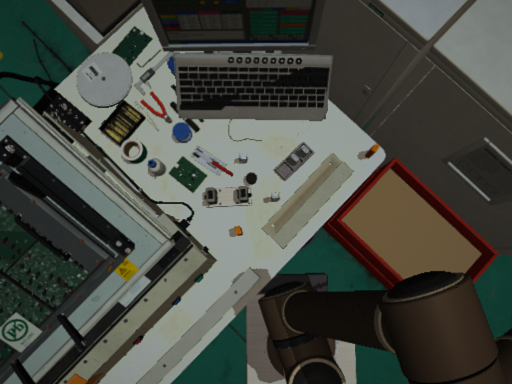

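Scene view: the rack is at (208,187), the tall white cell at (261,179), and the short one at (233,225). The gate is at (288,220). Orange look-alikes stand at (319,192) and (168,136). The two non-orange candidates fit the description, and I'll confirm them in crops.

Run:
```python
from h import *
o=load("a")
c=o["scene"]["color"][155:260,175:335]; cv2.imwrite("pics/a_sc.png",cv2.resize(c,None,fx=5,fy=5,interpolation=cv2.INTER_CUBIC)[:600])
c=o["top"]["color"][135:245,195:325]; cv2.imwrite("pics/a_tc.png",cv2.resize(c,None,fx=5,fy=5,interpolation=cv2.INTER_CUBIC))
```

```text
(no output)
```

View pics/a_sc.png

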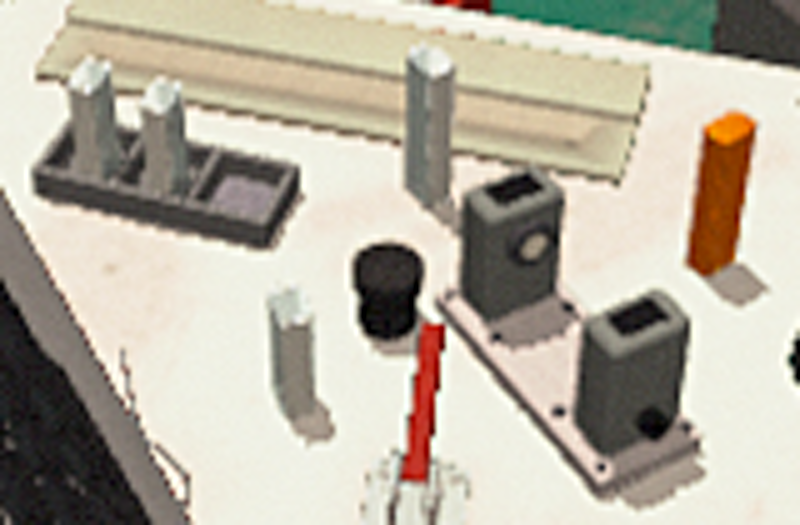

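View pics/a_tc.png

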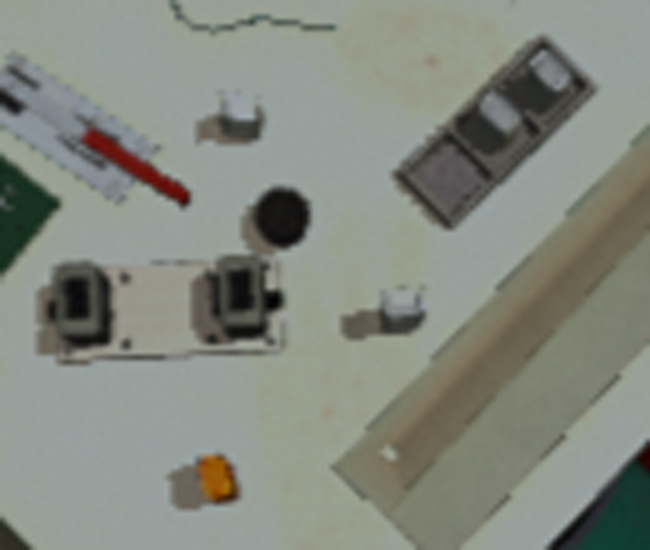

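Run:
```python
from h import *
o=load("a");S,T=o["scene"],o["top"]
def sc(u,v): return [175+u/5-.4,155+v/5-.4]
def tc(u,v): return [195+u/5-.4,135+v/5-.4]
print("tall top",tri(S,sc(430,60),T,tc(402,302)))
print("short top",tri(S,sc(291,307),T,tc(240,107)))
print("rack1 top",tri(S,sc(91,78),T,tc(550,70)), "rack2",tri(S,sc(163,97),T,tc(500,111)))
print("loupe top",tri(S,sc(390,264),T,tc(282,215)))
print("orange top",tri(S,sc(730,128),T,tc(217,475)))
print("posts top",tri(S,sc(513,187),T,tc(241,290)),tri(S,sc(638,315),T,tc(78,300)))
print("rack corners top@18mm", onz(T,[tc(400,177),tc(447,225),tc(596,86),tc(543,40)],.018).round(4))
print(onz(S,[sc(33,175),sc(273,240),sc(299,167),sc(75,118)],.018).round(4))
print("gate base corners", onz(T,[tc(62,358),tc(280,350),tc(62,265)],.012).round(4))
print("board", onz(T,[tc(335,467)],0), onz(S,[sc(618,180),sc(37,75)],0))
print("bottle",onz(T,[[154,166]],.06), "red flag tool",onz(T,[tc(185,200)],.02))
```

```text
tall top (array([0.43326347, 0.06943839, 0.08452396]), np.float64(0.0011053089297983697))
short top (array([0.55413613, 0.16247839, 0.05653156]), np.float64(0.0023663442193881164))
rack1 top (array([ 0.57210642, -0.0208492 ,  0.06250866]), np.float64(0.002399503800815849)) rack2 (array([0.54755499, 0.0094776 , 0.06284732]), np.float64(0.0028914265902550414))
loupe top (array([0.49273768, 0.13892607, 0.03533031]), np.float64(0.0021656647016740894))
orange top (array([0.336071  , 0.17619112, 0.08246991]), np.float64(0.0029224701001818267))
posts top (array([0.44233411, 0.16140714, 0.07845154]), np.float64(0.0013100568549899837)) (array([0.43811564, 0.25505052, 0.07794495]), np.float64(0.0011758833305488712))
rack corners top@18mm [[ 0.5189  0.067   0.018 ]
 [ 0.489   0.0391  0.018 ]
 [ 0.5737 -0.0539  0.018 ]
 [ 0.6031 -0.0223  0.018 ]]
[[ 0.6076 -0.016   0.018 ]
 [ 0.5242  0.0824  0.018 ]
 [ 0.4895  0.04    0.018 ]
 [ 0.573  -0.0483  0.018 ]]
gate base corners [[0.4123 0.2727 0.012 ]
 [0.4152 0.1411 0.012 ]
 [0.469  0.273  0.012 ]]
board [[0.34503663 0.1090484  0.        ]] [[ 3.41839812e-01  1.06175351e-01 -1.11022302e-16]
 [ 5.70691381e-01 -1.14140253e-01  0.00000000e+00]]
bottle [[0.52878482 0.42414768 0.06      ]] red flag tool [[0.50647105 0.197403   0.02      ]]
```

```bash
cat > fit.py <<'E'
from h import *
from scipy.optimize import minimize
SS=6
def cellfaces(x,y,yaw,h,z0=0):
    # returns list of (label, 3D quad, normal)
    c,s=np.cos(yaw),np.sin(yaw);R=np.array([[c,-s,0],[s,c,0],[0,0,1]])
    F=[]
    def box(x0,x1,y0,y1,lab):
        for n,q in {( 1,0,0):[(x1,y0,0),(x1,y1,0),(x1,y1,h),(x1,y0,h)],(-1,0,0):[(x0,y0,0),(x0,y1,0),(x0,y1,h),(x0,y0,h)],
                    (0,1,0):[(x0,y1,0),(x1,y1,0),(x1,y1,h),(x0,y1,h)],(0,-1,0):[(x0,y0,0),(x1,y0,0),(x1,y0,h),(x0,y0,h)],
                    (0,0,1):[(x0,y0,h),(x1,y0,h),(x1,y1,h),(x0,y1,h)]}.items():
            F.append((lab+str(n),np.array(q)@R.T+[x,y,z0],R@np.array(n,float)))
    box(-.008,.008,-.009,.009,"g"); box(-.0065,.0065,.009,.012,"p"); box(-.0065,.0065,-.012,-.009,"q")
    return F
def labels(s,F,roi,shadow=None,hull3=None):
    u0,v0,w,h=roi; L=np.zeros((h*SS,w*SS),np.uint8)
    tp=lambda P:np.round(((proj(s,P)-[u0,v0]+.5)*SS-.5)*16).astype(np.int32)
    if shadow is not None:
        P=np.vstack([f[1] for f in F]);P=P.copy();P[:,:2]+=np.outer(P[:,2],shadow);P[:,2]=0
        cv2.fillConvexPoly(L,cv2.convexHull(tp(P).astype(np.float32)).astype(np.int32),1,shift=4)
    c,_=ray(s,[[256,192]])
    vis=[f for f in F if f[2]@(c-f[1].mean(0))>0]
    vis.sort(key=lambda f:-np.linalg.norm(c-f[1].mean(0)))
    m={}
    for f in vis:
        k="top_g" if f[0][0]=="g" and "0, 0, 1" in f[0] else ("top_p" if "0, 0, 1" in f[0] else ("p" if f[0][0]!="g" and "0," in f[0][1:4] else f[0][0])+f[0][1:])
        i=m.setdefault(k,len(m)+2)
        cv2.fillConvexPoly(L,tp(f[1]).reshape(-1,1,2),i,shift=4)
    return L,len(m)+2
def resid(s,F,roi,shadow,mask=None,ret=False):
    u0,v0,w,h=roi
    L,n=labels(s,F,roi,shadow)
    A=[cv2.resize((L==i).astype(np.float32),(w,h),interpolation=cv2.INTER_AREA).ravel() for i in range(n)]
    A=np.array(A).T; B=s["color"][v0:v0+h,u0:u0+w].reshape(-1,3).astype(float)
    W=np.ones(len(B)) if mask is None else mask.ravel().astype(float)
    AA=np.vstack([A*W[:,None],1e-2*np.eye(n)]);X=np.linalg.lstsq(AA,np.vstack([B*W[:,None],np.full((n,3),128*1e-2)]),rcond=None)[0]
    r=((A@X-B)*W[:,None]); 
    r=np.clip(abs(r),0,60)
    return ((r**2).sum(), (A@X).reshape(h,w,3)) if ret else (r**2).sum()
E
cat > f1.py <<'E'
from fit import *
import sys
o=load("a");S,T=o["scene"],o["top"]
cfg={"tall":((.433,.069),.085,(250,158,24,44),(262,188,24,18)),"short":((.554,.1625),.06,(226,208,18,36),(233,149,20,18))}
for name,(xy,h,rs,rt) in cfg.items():
    best=[]
    def cost(p):
        return resid(S,cellfaces(p[0],p[1],p[4],h),rs,p[5:7])+resid(T,cellfaces(p[2],p[3],p[4],h),rt,p[5:7])
    for yaw in np.radians(np.arange(-90,90,15)):
        p0=np.array([*xy,*xy,yaw,-.05,.45])
        sim=np.vstack([p0]+[p0+d for d in np.diag([.003,.003,.003,.003,.12,.1,.1])])
        r=minimize(cost,p0,method="Nelder-Mead",options=dict(initial_simplex=sim,maxiter=500,xatol=1e-5,fatol=1))
        best.append((r.fun,r.x))
    best.sort(key=lambda b:b[0])
    for f,x in best[:7]: print(name,round(f),x[:4].round(4),"yaw",np.degrees(x[4]).round(1),x[5:].round(2))
    x=best[0][1]
    for n,s,roi,xy2 in(("s",S,rs,x[:2]),("t",T,rt,x[2:4])):
        _,im=resid(s,cellfaces(*xy2,x[4],h),roi,x[5:7],ret=True)
        u0,v0,w,hh=roi; im=np.hstack([s["color"][v0:v0+hh,u0:u0+w],np.clip(im,0,255).astype(np.uint8)])
        cv2.imwrite(f"pics/f_{name}_{n}.png",cv2.resize(im,None,fx=12,fy=12,interpolation=cv2.INTER_NEAREST))
E
time python3 f1.py
```

```text
tall 2450486 [0.4319 0.0689 0.4354 0.069 ] yaw -1.2 [-0.14  0.53]
tall 2458955 [0.4317 0.0686 0.4353 0.0688] yaw -1.5 [-0.13  0.41]
tall 2466504 [0.4317 0.0686 0.4353 0.0694] yaw -1.6 [-0.21  0.67]
tall 2482120 [0.4313 0.0676 0.435  0.0689] yaw -3.6 [-0.11  0.37]
tall 2521548 [0.43   0.0713 0.4355 0.0676] yaw 31.7 [-0.12  0.49]
tall 2530528 [0.4305 0.0722 0.436  0.0676] yaw 31.4 [-0.16  0.57]
tall 2694849 [0.4308 0.0695 0.4372 0.0687] yaw 65.6 [-0.2   0.46]
short 302612 [0.5538 0.1633 0.556  0.1637] yaw -16.2 [-0.03  0.27]
short 306331 [0.5537 0.1632 0.5558 0.1637] yaw -16.4 [-0.02  0.28]
short 499224 [0.5542 0.1647 0.5556 0.1638] yaw -15.4 [-0.03  0.68]
short 526139 [0.5539 0.164  0.5559 0.1637] yaw -26.5 [-0.03  0.26]
short 563430 [0.5535 0.1631 0.5552 0.1633] yaw -26.5 [-0.03  0.27]
short 751642 [0.5516 0.1675 0.5555 0.1611] yaw 26.7 [-0.02  0.48]
short 769958 [0.5545 0.1678 0.5576 0.1608] yaw 58.3 [0.02 0.24]
real	0m30.040s
user	0m45.337s
sys	0m0.295s
```

Run:
```python
import cv2,numpy as np
a=[cv2.imread(f"pics/f_{n}_{k}.png") for n in("tall","short") for k in "st"]
H=max(i.shape[0] for i in a);W=sum(i.shape[1] for i in a)
im=np.zeros((H,W,3),np.uint8);x=0
for i in a: im[:i.shape[0],x:x+i.shape[1]]=i;x+=i.shape[1]
print(im.shape);cv2.imwrite("pics/f_all.png",cv2.resize(im,(800,int(H*800/W)),interpolation=cv2.INTER_AREA))
```

```text
(528, 2064, 3)
```

View pics/f_all.png

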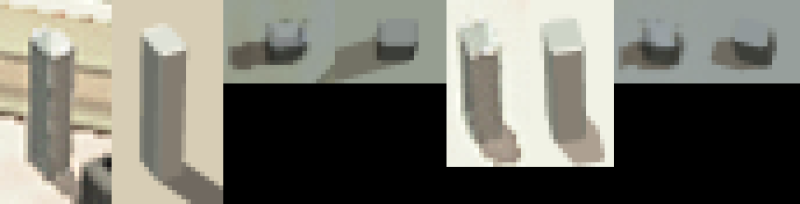

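```bash
cat > f2.py <<'E'
from fit import *
o=load("a");S,T=o["scene"],o["top"]
h=.085;rs=(250,158,22,44);rt=(262,188,24,18)
u0,v0,w,hh=rs
uu,vv=np.meshgrid(np.arange(w),np.arange(hh)); t=(vv-0.18*uu).ravel(); k0=int(np.floor(t.min()));nb=int(np.ceil(t.max()))-k0+1
Bk=np.maximum(0,1-abs(t[:,None]-(k0+np.arange(nb))))
mask=np.ones((hh,w));mask[31:,15:]=0; mask=mask.ravel()
B=S["color"][v0:v0+hh,u0:u0+w].reshape(-1,3).astype(float)
def rsc(x,y,yaw,sh,ret=False):
    L,n=labels(S,cellfaces(x,y,yaw,h),rs,sh)
    A=np.array([cv2.resize((L==i).astype(np.float32),(w,hh),interpolation=cv2.INTER_AREA).ravel() for i in range(n)]).T
    A=np.hstack([Bk*A[:,:1],A[:,1:]])
    AA=np.vstack([A*mask[:,None],.05*np.eye(A.shape[1])]);X=np.linalg.lstsq(AA,np.vstack([B*mask[:,None],np.full((A.shape[1],3),170*.05)]),rcond=None)[0]
    r=np.clip(abs((A@X-B)*mask[:,None]),0,60)
    return (A@X).reshape(hh,w,3) if ret else (r**2).sum()
def cost(p): return rsc(p[0],p[1],p[4],p[5:7])+resid(T,cellfaces(p[2],p[3],p[4],h),rt,p[5:7])
best=[]
for yaw in np.radians(np.arange(-90,90,12)):
    p0=np.array([.432,.069,.4345,.069,yaw,-.03,.27])
    sim=np.vstack([p0]+[p0+d for d in np.diag([.003,.003,.003,.003,.12,.06,.06])])
    r=minimize(cost,p0,method="Nelder-Mead",options=dict(initial_simplex=sim,maxiter=500,xatol=1e-5,fatol=1));best.append((r.fun,r.x))
best.sort(key=lambda b:b[0])
for f,x in best[:8]: print(round(f),x[:4].round(4),np.degrees(x[4]).round(1),x[5:].round(2))
x=best[0][1]
a=np.hstack([S["color"][v0:v0+hh,u0:u0+w],np.clip(rsc(*x[:2],x[4],x[5:7],True),0,255).astype(np.uint8)])
_,im=resid(T,cellfaces(*x[2:4],x[4],h),rt,x[5:7],ret=True)
b=np.hstack([T["color"][rt[1]:rt[1]+rt[3],rt[0]:rt[0]+rt[2]],np.clip(im,0,255).astype(np.uint8)])
can=np.zeros((hh,92,3),np.uint8);can[:,:44]=a;can[:18,44:]=b
cv2.imwrite("pics/f2.png",cv2.resize(can,None,fx=8,fy=8,interpolation=cv2.INTER_NEAREST))
E
python3 f2.py
```

```text
377102 [0.4322 0.0684 0.4345 0.0684] 3.6 [-0.04  0.28]
378069 [0.4324 0.0682 0.4346 0.0686] 5.2 [-0.04  0.27]
379670 [0.4323 0.0689 0.4343 0.0683] 5.1 [-0.04  0.27]
386850 [0.432  0.0688 0.4351 0.0681] 0.3 [-0.05  0.28]
387700 [0.432  0.0691 0.4351 0.0681] -0.7 [-0.05  0.27]
653708 [0.4294 0.0701 0.4355 0.0666] 31.7 [-0.04  0.31]
694688 [0.4309 0.0703 0.4366 0.068 ] 38.3 [-0.06  0.3 ]
776623 [0.4326 0.0695 0.4379 0.0681] 44.2 [-0.09  0.29]
```

View pics/f2.png

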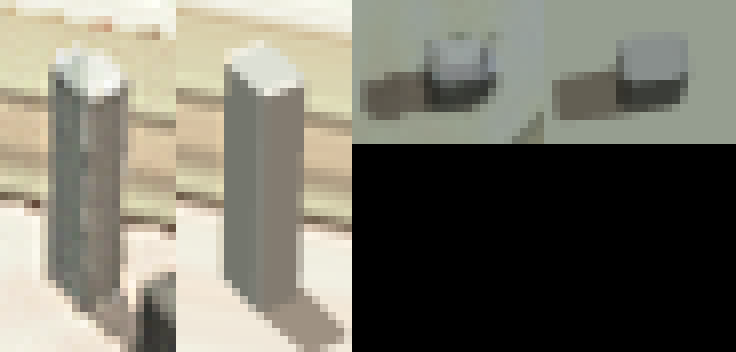

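```bash
cat > f3.py <<'E'
from fit import *
o=load("a");S,T=o["scene"],o["top"]
def boxf(x0,x1,y0,y1,z0,z1,lab,pose):
    x,y,yaw=pose;c,s=np.cos(yaw),np.sin(yaw);R=np.array([[c,-s,0],[s,c,0],[0,0,1]]);F=[]
    for n,q in {( 1,0,0):[(x1,y0,z0),(x1,y1,z0),(x1,y1,z1),(x1,y0,z1)],(-1,0,0):[(x0,y0,z0),(x0,y1,z0),(x0,y1,z1),(x0,y0,z1)],
                (0,1,0):[(x0,y1,z0),(x1,y1,z0),(x1,y1,z1),(x0,y1,z1)],(0,-1,0):[(x0,y0,z0),(x1,y0,z0),(x1,y0,z1),(x0,y0,z1)],
                (0,0,1):[(x0,y0,z1),(x1,y0,z1),(x1,y1,z1),(x0,y1,z1)]}.items():
        F.append((lab+str(n),np.array(q)@R.T+[x,y,0],R@np.array(n,float)))
    return F
def render(s,roi,kind,pose,ex):
    u0,v0,w,h=roi;L=np.zeros((h*SS,w*SS),np.uint8)
    tp=lambda P:np.round(((proj(s,P)-[u0,v0]+.5)*SS-.5)*16).astype(np.int32).reshape(-1,1,2)
    c,_=ray(s,[[256,192]]);m={}
    ign=np.zeros_like(L)
    def draw(F):
        vis=[f for f in F if f[2]@(c-f[1].mean(0))>0]
        for f in vis: cv2.fillConvexPoly(L,tp(f[1]),m.setdefault(f[0],len(m)+1),shift=4)
    sh=np.array([-.04,.28])
    def shadow(F,z,only=None):
        P=np.vstack([f[1] for f in F]).copy();P[:,:2]+=np.outer(P[:,2]-z,sh);P[:,2]=z
        M=np.zeros_like(L);cv2.fillConvexPoly(M,cv2.convexHull(tp(P)),1,shift=4);return M
    if kind=="gate":
        b=boxf(-.068,.068,-.028,.028,0,.012,"b",pose)
        L[shadow(b,0)>0]=m.setdefault("shadow",len(m)+1)
        xi,xo=ex;p=[boxf(a,bb,-.021,.021,.012,.079,"p",pose) for a,bb in((xi,xo),(-xo,-xi))]
        for q in p:L[shadow(q,0)>0]=m["shadow"]
        draw(b)
        k=[f for f in b if f[0]=="b(0, 0, 1)"][0];M=np.zeros_like(L);cv2.fillConvexPoly(M,tp(k[1]),1,shift=4)
        for q in p:L[(M>0)&(shadow(q,.012)>0)]=m.setdefault("bsh",len(m)+1)
        # recess tops
        p.sort(key=lambda q:-np.linalg.norm(c-q[0][1].mean(0)))
        for q in p:
            draw(q)
        for sg in(1,-1):
            xm=sg*(xi+xo)/2;f=boxf(xm-.006,xm+.006,-.010,.010,.079,.079,"r",pose)[-1]
            cv2.fillConvexPoly(L,tp(f[1]),m.setdefault("rec",len(m)+1),shift=4)
        # lens barrel pixels ignored (hull)
        for sg in(1,-1):
            f=boxf(sg*.029 if sg>0 else -xi, xi if sg>0 else -.029,-.012,.012,.046,.070,"l",pose)
            P=np.vstack([a[1] for a in f]);cv2.fillConvexPoly(ign,cv2.convexHull(tp(P)),1,shift=4)
            f=boxf(xo if sg>0 else -xo-.012, xo+.012 if sg>0 else -xo,-.008,.008,.046,.070,"l",pose)
            P=np.vstack([a[1] for a in f]);cv2.fillConvexPoly(ign,cv2.convexHull(tp(P)),1,shift=4)
    else:
        b=boxf(-.0625,.0625,-.024,.024,0,.018,"b",pose)
        L[shadow(b,0)>0]=m.setdefault("shadow",len(m)+1)
        draw(b)
        for i,xc in enumerate((-.04,0,.04)):
            H=np.zeros_like(L);cv2.fillConvexPoly(H,tp(boxf(xc-.0175,xc+.0175,-.019,.019,0,.018,"h",pose)[-1][1]),1,shift=4)
            Fl=np.zeros_like(L);cv2.fillConvexPoly(Fl,tp(boxf(xc-.0175,xc+.0175,-.019,.019,0,.004,"h",pose)[-1][1]),1,shift=4)
            L[H>0]=m.setdefault("w",len(m)+1);L[(H>0)&(Fl>0)]=m.setdefault("fl%d"%(i==ex),len(m)+1)
        for i,xc in enumerate((-.04,0,.04)):
            if i==ex: continue
            f=boxf(xc-.011,xc+.011,-.015,.015,.004,.064,"c",pose);P=np.vstack([a[1] for a in f])
            cv2.fillConvexPoly(ign,cv2.convexHull(tp(P)),1,shift=4)
            ign|=shadow(f,0)
    n=len(m)+1
    A=np.array([cv2.resize((L==i).astype(np.float32),(w,h),interpolation=cv2.INTER_AREA).ravel() for i in range(n)]).T
    W=1-cv2.resize(ign.astype(np.float32),(w,h),interpolation=cv2.INTER_AREA).ravel(); W=(W>.99).astype(float)
    B=s["color"][v0:v0+h,u0:u0+w].reshape(-1,3).astype(float)
    X=np.linalg.lstsq(np.vstack([A*W[:,None],.05*np.eye(n)]),np.vstack([B*W[:,None],np.full((n,3),128*.05)]),rcond=None)[0]
    r=np.clip(abs(A@X-B),0,40)**2
    return r[W>0].mean()*len(W), (A@X).reshape(h,w,3),W.reshape(h,w)
def go(kind,p0,rs,rt,ex0,tag):
    def cost(p):
        ex=p[5:7] if kind=="gate" else ex0
        return render(S,rs,kind,(p[0],p[1],p[4]),ex)[0]+render(T,rt,kind,(p[2],p[3],p[4]),ex)[0]
    p0=np.array(p0,float);best=None
    for dy in(-.08,0,.08):
        q=p0.copy();q[4]+=dy;d=[.003]*4+[.08]+[.003]*(len(q)-5)
        sim=np.vstack([q]+[q+e for e in np.diag(d)])
        r=minimize(cost,q,method="Nelder-Mead",options=dict(initial_simplex=sim,maxiter=500,xatol=1e-5,fatol=1))
        print(tag,round(r.fun),r.x[:4].round(4),np.degrees(r.x[4]).round(2),r.x[5:].round(4))
        if best is None or r.fun<best.fun:best=r
    p=best.x;ex=p[5:7] if kind=="gate" else ex0
    for n,s,roi,pp in(("s",S,rs,p[:2]),("t",T,rt,p[2:4])):
        _,im,W=render(s,roi,kind,(*pp,p[4]),ex);u0,v0,w,h=roi
        a=np.hstack([s["color"][v0:v0+h,u0:u0+w],np.clip(im*(W[...,None]),0,255).astype(np.uint8)])
        cv2.imwrite(f"pics/f3_{tag}_{n}.png",cv2.resize(a,None,fx=5,fy=5,interpolation=cv2.INTER_NEAREST))
if __name__=="__main__":
    go("gate",[.441,.2075,.441,.2075,np.radians(91),.036,.058],(260,184,60,75),(198,180,62,32),None,"gate")
    p=[.548,.010,.547,.007,np.radians(-48)]
    go("rack",p,(178,176,62,32),(270,138,48,46),0,"rack")
E
time python3 f3.py
python3 - <<'E'
import cv2,numpy as np
a=[cv2.imread(f"pics/f3_{n}.png") for n in("gate_s","gate_t","rack_s","rack_t")]
W=max(a[0].shape[1]+0,a[1].shape[1]);
top=np.zeros((375,600+310*2,3),np.uint8);
top[:375,:600]=a[0];top[:a[1].shape[0],600:600+a[1].shape[1]]=a[1]
b=np.zeros((230,1220,3),np.uint8);b[:160,:620]=a[2];b[:230,620:1100]=a[3]
im=np.vstack([top,b]);cv2.imwrite("pics/f3.png",cv2.resize(im,(800,int(605*800/1220)),interpolation=cv2.INTER_AREA))
E
```

```text
gate 3565809 [0.4399 0.2098 0.4417 0.2078] 92.05 [0.0361 0.0578]
gate 3554011 [0.4399 0.2098 0.4419 0.2082] 92.08 [0.0361 0.0584]
gate 3553528 [0.4402 0.2097 0.4419 0.2083] 92.3 [0.0362 0.0583]
rack 950571 [0.5477 0.0081 0.5485 0.0068] -47.29 []
rack 953406 [0.5477 0.0082 0.5484 0.0071] -47.23 []
rack 957960 [0.5475 0.0082 0.5484 0.0072] -47.1 []
real	0m24.648s
user	1m3.683s
sys	0m1.247s
```

View pics/f3.png

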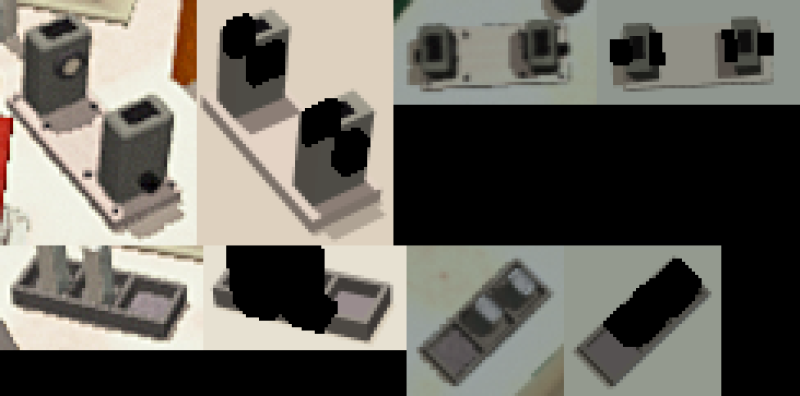

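Run:
```python
from h import *
o=load("a");S,T=o["scene"],o["top"]
# keyboard near corners: scene (220,278)?,(97,130) ; top (330,118),(177,118)
print(tri(S,(97,130),T,(330,58)),tri(S,(221,277),T,(177,118)))
for z in(0,.05,.1,.15): print(z,onz(T,[[180,118],[327,118]],z).round(3).tolist(), onz(S,[[221,277],[97,130],[190,230]],z).round(3).tolist())
c=o["scene"]["color"][100:300,20:260]; cv2.imwrite("pics/kb.png",cv2.resize(c,None,fx=3,fy=3))
```

```text
(array([ 0.76739282, -0.07541261,  0.2092228 ]), np.float64(0.03702563911150389)) (array([0.65798054, 0.34389399, 0.11968758]), np.float64(0.006458751641442289))
0 [[0.694, 0.362, 0.0], [0.686, -0.101, 0.0]] [[0.627, 0.257, 0.0], [0.727, -0.419, 0.0], [0.634, 0.105, 0.0]]
0.05 [[0.678, 0.351, 0.05], [0.67, -0.093, 0.05]] [[0.641, 0.292, 0.05], [0.733, -0.332, 0.05], [0.648, 0.152, 0.05]]
0.1 [[0.661, 0.341, 0.1], [0.654, -0.085, 0.1]] [[0.655, 0.328, 0.1], [0.739, -0.245, 0.1], [0.661, 0.2, 0.1]]
0.15 [[0.645, 0.331, 0.15], [0.638, -0.077, 0.15]] [[0.669, 0.363, 0.15], [0.746, -0.158, 0.15], [0.674, 0.247, 0.15]]
```

View pics/kb.png

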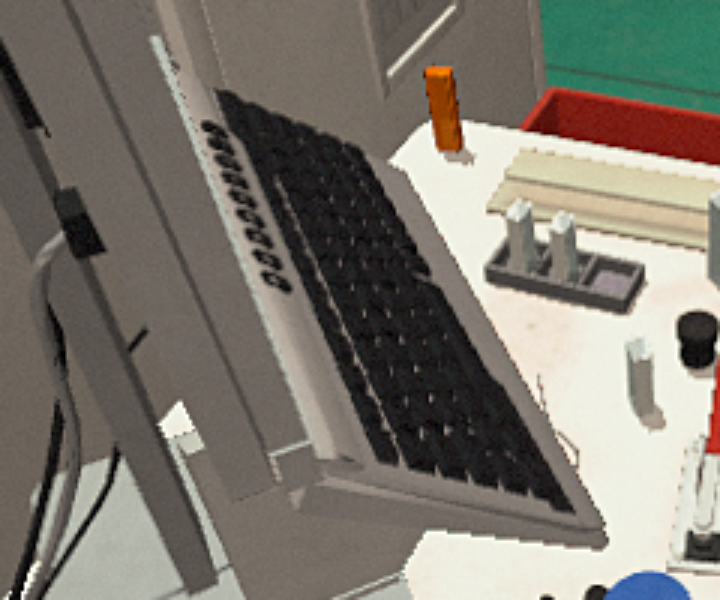

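Call:
carry_out --pt "0.036 -0.0355 0.002" --pt "0.036 -0.0355 0.002" --pt "0.036 -0.0355 0.002" --pt "0.036 -0.0355 0.002" --pt "0.036 -0.0355 0.002" --pt "0.036 -0.0355 0.002" --pt "0.036 -0.0355 0.002" --pt "0.036 -0.0355 0.002" --pt "0.036 -0.0355 0.002" --pt "0.036 -0.0355 0.002" --pt "0.036 -0.0355 0.002" --pt "0.036 -0.0355 0.002" --pt "0.036 -0.0355 0.002" --pt "0.036 -0.0355 0.002" --pt "0.036 -0.0355 0.002" --pt "0.036 -0.0355 0.002" --pt "0 0 0" --pt "0 0 0" --twist '[0,0,0,0,0,0,0,0,0,0,0,0,0.167,0.167,0.167,0.166,0,0]'

```text
t: 2.35
position: [0.5958, 0.1334, 0.2093]
tool_rot: [[0.96, -0.279, -0.003], [-0.279, -0.96, -0.001], [-0.002, 0.001, -1.0]]
force: [0.3, -0.5, -0.1]
gripper_width: 1.0
```

```bash
cat >> h.py <<'E'
def plan(x,y,z,yawdeg):
    s=telemetry.sense();R=s["tool_rot"];p=s["position"]
    yaw=np.degrees(np.arctan2(R[1,0],R[0,0]))
    print("t",round(s["t"],2),"p",p.round(4),"yaw",yaw.round(2),"tilt",np.degrees(np.arccos(-R[2,2])).round(2),"F",s["force"].round(1),"w",round(s["gripper_width"],3),"j",s["joint_positions"].round(2))
    d=R.T@(np.array([x,y,z])-p); print("slide",d.round(4),"twist",np.radians(yaw-yawdeg).round(4))
E
python3 -c "
from h import *
plan(.5549,.1635,.15,-16.3)"
```

```text
t 2.35 p [0.5958 0.1334 0.2093] yaw -16.21 tilt 0.16 F [ 0.3 -0.5 -0.1] w 1.0 j [ 0.15  0.31  1.7  -0.    1.13  2.  ]
slide [-0.0475 -0.0176  0.0593] twist 0.0016
```

Call:
carry_out --pt "-0.0237 -0.0088 0.015" --pt "-0.0238 -0.0088 0.014" --pt "0 0 0.015" --pt "0 0 0.015" --pt "0 0 0" --pt "0 0 0" --twist '[0.0016,0,0,0,0,0]' --fingers 100

```text
t: 3.1
position: [0.5571, 0.1635, 0.1516]
tool_rot: [[0.959, -0.283, 0.001], [-0.283, -0.959, 0.0], [0.001, -0.0, -1.0]]
force: [0.2, 0.0, 0.2]
gripper_width: 0.612
```

Run:
```python
from h import *
plan(.5549,.1635,.034,-16.3)
o=snap("b")
ims=[]
st=telemetry.sense();p=st["position"];R=st["tool_rot"]
for n,roi in(("scene",(200,130,100,110)),("top",(200,120,110,90))):
    s=o[n];u,v,w,h=roi
    k=5;im=cv2.resize(s["color"][v:v+h,u:u+w],None,fx=k if n=="scene" else 4,fy=k if n=="scene" else 4,interpolation=cv2.INTER_CUBIC);k=im.shape[1]/w
    P=[p+R@np.array(q) for q in[(0,0,0),(0,0,.011),(0,0,-.008)]]+[(.5549,.1635,.06),(.5549,.1635,0)]
    for i,q in enumerate(proj(s,P)): cv2.circle(im,tuple(int(a) for a in (q-[u,v]+.5)*k),3,[(0,0,255),(0,255,0),(255,0,0),(255,0,255),(255,0,255)][i],-1)
    cv2.imwrite(f"pics/b_{n}c.png",im)
```

```text
t 3.1 p [0.5571 0.1635 0.1516] yaw -16.42 tilt 0.05 F [0.2 0.  0.2] w 0.612 j [ 0.21  0.33  1.81 -0.    1.    2.07]
slide [-0.0022  0.0007  0.1175] twist -0.002
```

View pics/b_scenec.png

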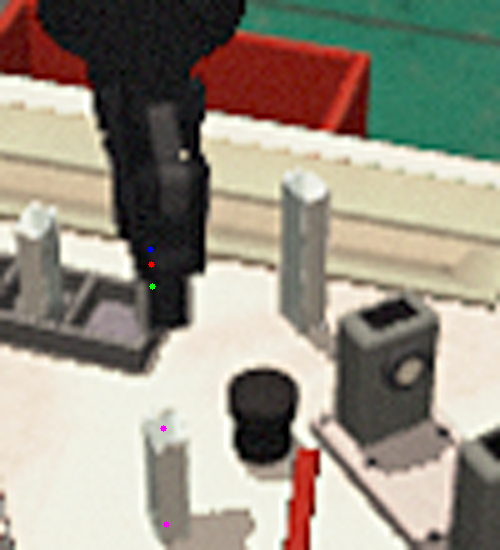

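View pics/b_topc.png

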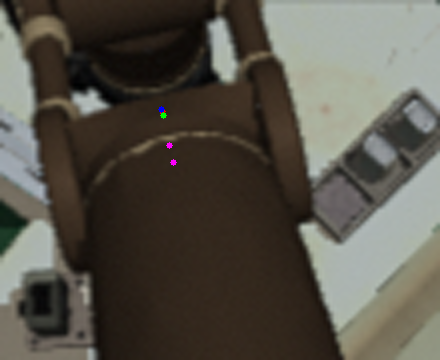

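Run:
```python
from h import *
o=load("b");s=o["scene"]
st=telemetry.sense();p=st["position"];R=st["tool_rot"]
u,v,w,h=220,150,50,60;k=10
im=cv2.resize(s["color"][v:v+h,u:u+w],None,fx=k,fy=k,interpolation=cv2.INTER_CUBIC)
im=np.clip(im.astype(float)*2,0,255).astype(np.uint8)
for sg,col in((1,(0,0,255)),(-1,(0,255,0))):
    for yy in(.026,.0405):
        q=[p+R@np.array((x,sg*yy,z)) for x,z in((-.011,.011),(.011,.011),(.011,-.025),(-.011,-.025))]
        q=((proj(s,q)-[u,v]+.5)*k).astype(np.int32);cv2.polylines(im,[q.reshape(-1,1,2)],True,col,1)
cv2.imwrite("pics/b2.png",im)
```

```text
(no output)
```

View pics/b2.png

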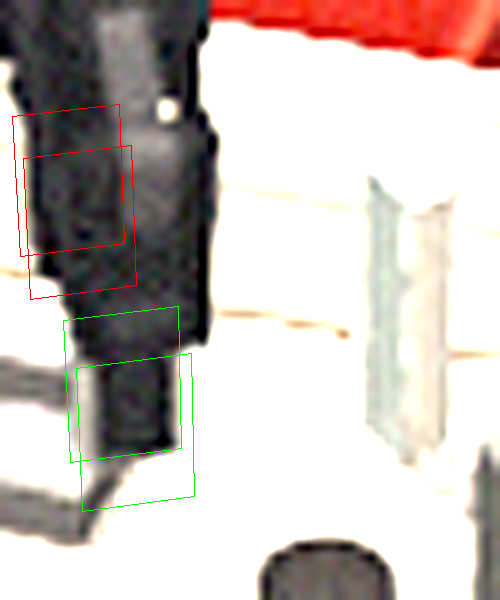

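Call:
carry_out --pt "-0.0022 0.0007 0.01" --pt "0 0 0.015" --pt "0 0 0.015" --pt "0 0 0.015" --pt "0 0 0" --pt "0 0 0" --twist '[-0.002,0,0,0,0,0]'

```text
t: 3.95
position: [0.5542, 0.164, 0.0962]
tool_rot: [[0.96, -0.28, 0.0], [-0.28, -0.96, 0.0], [0.0, -0.0, -1.0]]
force: [-0.1, 0.3, 0.0]
gripper_width: 0.611
```

```bash
python3 -c "
from h import *
plan(.5549,.1635,.034,-16.3)"
```

```text
t 3.95 p [0.5542 0.164  0.0962] yaw -16.26 tilt 0.01 F [-0.1  0.3  0. ] w 0.611 j [0.21 0.4  1.84 0.   0.9  2.07]
slide [0.0008 0.0003 0.0622] twist 0.0007
```

Call:
carry_out --pt "0.0008 0.0003 0.01" --pt "0 0 0.012" --pt "0 0 0.012" --pt "0 0 0.012" --pt "0 0 0.0102" --pt "0 0 0.006" --pt "0 0 0" --pt "0 0 0" --twist '[0,0,0,0,0,0,0,0]'

```text
t: 4.95
position: [0.555, 0.1635, 0.0344]
tool_rot: [[0.96, -0.28, 0.001], [-0.28, -0.96, 0.0], [0.001, -0.0, -1.0]]
force: [-0.2, -0.1, 0.2]
gripper_width: 0.604
```

```bash
cat > look.py <<'E'
from h import *
import sys
tag=sys.argv[1]; a=list(map(int,sys.argv[2:]))
o=snap(tag); u,v,w,h=a[:4]; k=min(800//w,600//h)
cv2.imwrite(f"pics/{tag}_c.png",np.clip(cv2.resize(o["scene"]["color"][v:v+h,u:u+w],None,fx=k,fy=k,interpolation=cv2.INTER_CUBIC)*1.6,0,255).astype(np.uint8))
E
python3 look.py c 205 160 70 80; python3 -c "
from h import *
plan(.5549,.1635,.034,-16.3)"
```

```text
t 5.05 p [0.5552 0.1636 0.0347] yaw -16.26 tilt 0.07 F [ 0.3 -0.6  0.4] w 0.606 j [0.21 0.5  1.86 0.   0.79 2.07]
slide [-0.0003  0.0001  0.0007] twist 0.0007
```

View pics/c_c.png

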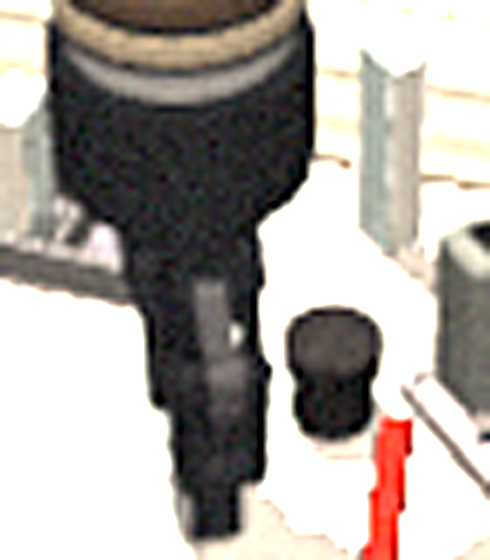

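Call:
carry_out --pt "0 0 0" --pt "0 0 0" --pt "0 0 0" --pt "0 0 0" --pt "0 0 0" --pt "0 0 0" --pt "0 0 0" --pt "0 0 0" --twist '[0,0,0,0,0,0,0,0]' --fingers 255

```text
t: 6.05
position: [0.5552, 0.1635, 0.0346]
tool_rot: [[0.96, -0.28, 0.001], [-0.28, -0.96, 0.0], [0.001, -0.001, -1.0]]
force: [0.0, 0.5, 5.0]
gripper_width: 0.274
```

Call:
carry_out --pt "0 0 -0.006" --pt "0 0 -0.015" --pt "0 0 -0.02" --pt "0 0 -0.02" --pt "0 0 -0.02" --pt "0 0 0" --pt "0 0 0" --twist '[0,0,0,0,0,0,0]'

```text
t: 6.92
position: [0.5543, 0.1633, 0.1151]
tool_rot: [[0.96, -0.28, -0.0], [-0.28, -0.96, -0.0], [-0.0, 0.0, -1.0]]
force: [-0.8, 0.2, -1.3]
gripper_width: 0.274
```

```bash
python3 look.py d 205 130 70 100; python3 -c "
from h import *
plan(.5208,.0371,.116,-47.2)"
```

```text
t 7.03 p [0.5537 0.1632 0.1141] yaw -16.26 tilt 0.12 F [-0.6  0.1 -0.6] w 0.268 j [ 0.21  0.37  1.84 -0.    0.93  2.07]
slide [ 0.0037  0.1303 -0.0018] twist 0.54
```

View pics/d_c.png

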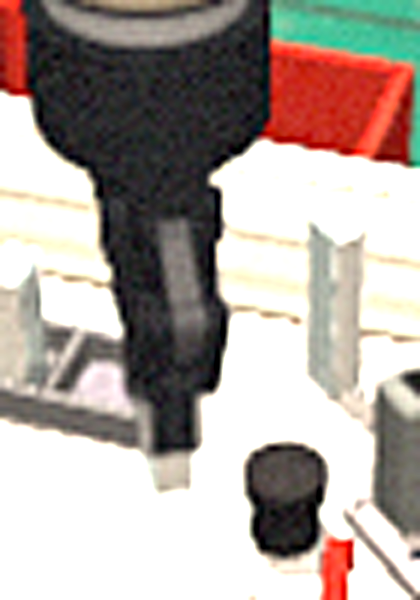

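Call:
carry_out --pt "0.0007 0.026 0" --pt "0.0008 0.026 0" --pt "0.0007 0.026 0" --pt "0.0008 0.026 0" --pt "0.0007 0.0263 0" --pt "0 0 0" --pt "0 0 0" --pt "0 0 0" --pt "0 0 0" --pt "0 0 0" --pt "0 0 0" --twist '[0,0,0,0,0,0.135,0.135,0.135,0.135,0,0]'

```text
t: 8.4
position: [0.5213, 0.0373, 0.1145]
tool_rot: [[0.681, -0.732, -0.001], [-0.732, -0.681, 0.0], [-0.001, 0.001, -1.0]]
force: [0.0, 0.6, -0.8]
gripper_width: 0.277
```

```bash
python3 look.py e 175 110 90 110; python3 -c "
from h import *
plan(.5208,.0371,.040,-47.2)"
```

```text
t 8.5 p [0.5215 0.0373 0.1148] yaw -47.13 tilt 0.03 F [ 1.  -0.4 -0.2] w 0.273 j [-0.01  0.28  1.97 -0.    0.9   2.38]
slide [-0.0003  0.0006  0.0748] twist 0.0012
```

View pics/e_c.png

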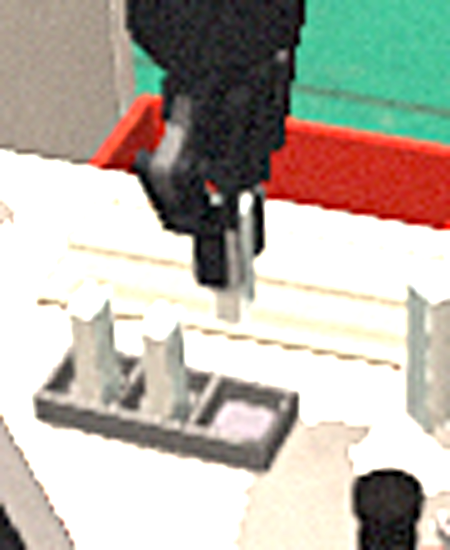

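View pics/e_top.png

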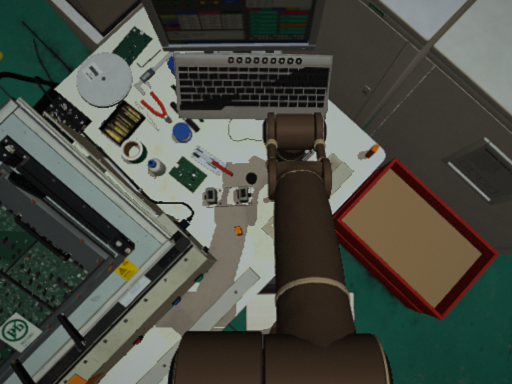

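Run:
```python
from fit import *
o=load("e");s=o["scene"];u,v,w,h=205,140,40,70;k=8
im=np.clip(cv2.resize(s["color"][v:v+h,u:u+w],None,fx=k,fy=k,interpolation=cv2.INTER_CUBIC)*1.4,0,255).astype(np.uint8);im2=im.copy()
for z0 in(.0803,.004):
  for f in cellfaces(.5215,.0373,np.radians(-47.1),.06,z0):
    q=((proj(s,f[1])-[u,v]+.5)*k).astype(np.int32);cv2.polylines(im2,[q.reshape(-1,1,2)],True,(0,0,255) if f[0][0]=="g" else (255,0,0),1)
cv2.imwrite("pics/e2.png",np.hstack([im,im2]))
```

```text
(no output)
```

View pics/e2.png

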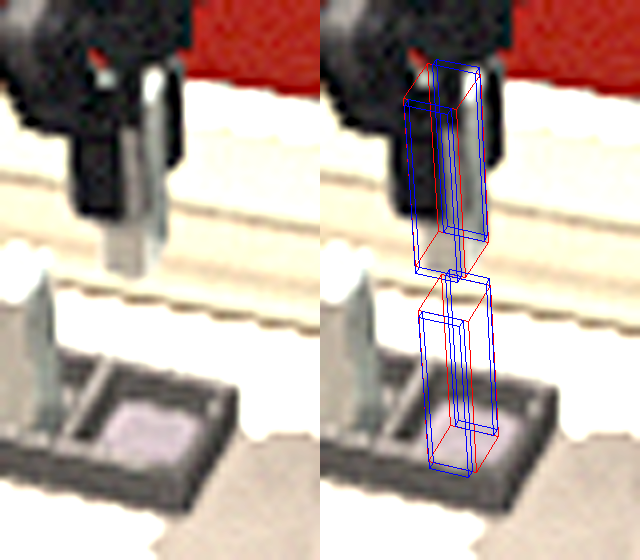

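Call:
carry_out --pt "-0.0003 0.0006 0.012" --pt "0 0 0.012" --pt "0 0 0.012" --pt "0 0 0.012" --pt "0 0 0.012" --pt "0 0 0.008" --pt "0 0 0.004" --pt "0 0 0" --pt "0 0 0" --twist '[0,0,0,0,0,0,0,0,0]'

```text
t: 9.62
position: [0.5215, 0.0371, 0.0435]
tool_rot: [[0.679, -0.734, 0.001], [-0.734, -0.679, -0.0], [0.001, -0.001, -1.0]]
force: [-0.2, -0.9, 0.1]
gripper_width: 0.274
```

Call:
carry_out --pt "0 0 0.0015" --pt "0 0 0.001" --pt "0 0 0.001" --pt "0 0 0" --twist '[0,0,0,0]'

```text
t: 10.12
position: [0.5209, 0.0371, 0.0395]
tool_rot: [[0.679, -0.734, -0.0], [-0.734, -0.679, 0.0], [-0.0, 0.0, -1.0]]
force: [0.0, 0.1, 0.3]
gripper_width: 0.274
```

```bash
python3 look.py f 175 130 90 90; python3 -c "
from h import *
plan(.5208,.0371,.0385,-47.2)"
```

```text
t 10.22 p [0.5211 0.0371 0.0395] yaw -47.2 tilt 0.0 F [ 0.2 -0.3 -0.7] w 0.274 j [-0.01  0.41  1.99  0.    0.75  2.38]
slide [-0.0002  0.0002  0.001 ] twist 0.0
```

View pics/f_c.png

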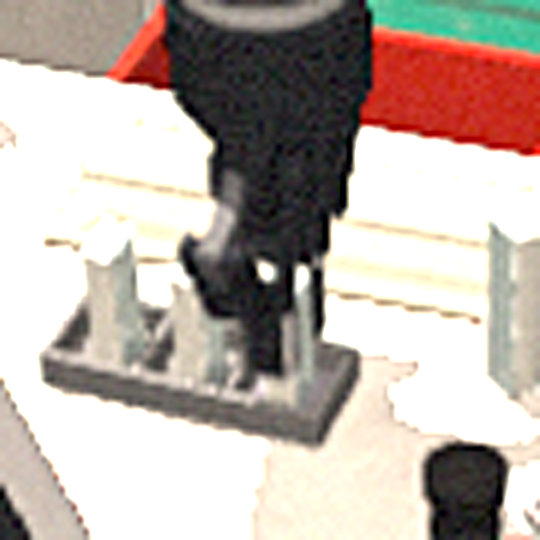

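Inside the compartment, foot at about 5 mm. I'll ease down onto the floor.

Call:
carry_out --pt "0 0 0.001" --pt "0 0 0" --pt "0 0 0" --twist '[0,0,0]'

```text
t: 10.6
position: [0.5212, 0.0371, 0.0386]
tool_rot: [[0.679, -0.734, 0.0], [-0.734, -0.679, 0.0], [0.0, -0.0, -1.0]]
force: [-0.6, -0.1, -0.6]
gripper_width: 0.273
```

Call:
carry_out --pt "0 0 0.0007" --pt "0 0 0" --pt "0 0 0" --twist '[0,0,0]'

```text
t: 10.98
position: [0.5212, 0.0371, 0.0386]
tool_rot: [[0.679, -0.734, 0.0], [-0.734, -0.679, -0.0], [0.0, 0.0, -1.0]]
force: [-1.7, 0.1, 5.0]
gripper_width: 0.271
```

Call:
carry_out --pt "0 0 0" --pt "0 0 0" --pt "0 0 0" --pt "0 0 0" --pt "0 0 0" --twist '[0,0,0,0,0]' --fingers 100

```text
t: 11.6
position: [0.521, 0.0371, 0.0378]
tool_rot: [[0.679, -0.734, -0.0], [-0.734, -0.679, 0.0], [-0.0, 0.0, -1.0]]
force: [0.5, -0.6, 0.2]
gripper_width: 0.605
```

Call:
carry_out --pt "0 0 -0.01" --pt "0 0 -0.02" --pt "0 0 -0.03" --pt "0 0 -0.03" --pt "0 0 -0.03" --pt "0 0 0" --pt "0 0 0" --twist '[0,0,0,0,0,0,0]'

```text
t: 12.48
position: [0.5206, 0.0371, 0.1576]
tool_rot: [[0.679, -0.734, -0.001], [-0.734, -0.679, 0.0], [-0.0, 0.0, -1.0]]
force: [-0.4, 0.3, -0.7]
gripper_width: 0.607
```

```bash
python3 look.py g 175 130 100 90; python3 -c "
from h import *
plan(.4333,.0686,.155,3)"
```

```text
t 12.57 p [0.5198 0.0371 0.1565] yaw -47.2 tilt 0.16 F [-0.9 -0.4  1. ] w 0.61 j [-0.01  0.21  1.94  0.    0.99  2.38]
slide [-0.0819  0.0421  0.0018] twist -0.8762
```

View pics/g_c.png

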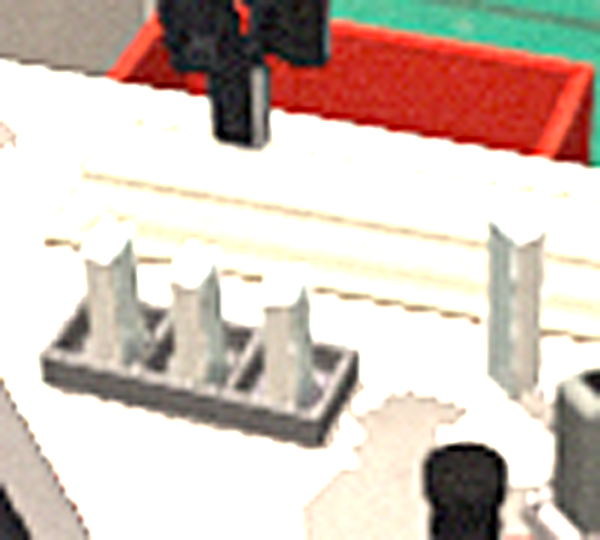

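Call:
carry_out --pt "-0.0273 0.014 0" --pt "-0.0273 0.014 0" --pt "-0.0273 0.0141 0" --pt "0 0 0" --pt "0 0 0" --pt "0 0 0" --pt "0 0 0" --pt "0 0 0" --pt "0 0 0" --pt "0 0 0" --twist '[0,0,0,-0.175,-0.175,-0.175,-0.175,-0.176,0,0]'

```text
t: 13.82
position: [0.434, 0.0685, 0.1572]
tool_rot: [[0.999, 0.05, -0.001], [0.05, -0.999, -0.0], [-0.001, 0.0, -1.0]]
force: [-0.4, 1.1, -0.7]
gripper_width: 0.612
```

```bash
python3 look.py i 225 110 100 110
python3 - <<'E'
from fit import *
plan(.4333,.0686,.062,3)
o=load("i");s=o["scene"];u,v,w,h=240,110,50,100;k=6
st=telemetry.sense();p=st["position"];R=st["tool_rot"]
im=np.clip(cv2.resize(s["color"][v:v+h,u:u+w],None,fx=k,fy=k,interpolation=cv2.INTER_CUBIC)*1.6,0,255).astype(np.uint8);im2=im.copy()
for f in cellfaces(.4333,.0686,np.radians(3),.085):
    q=((proj(s,f[1])-[u,v]+.5)*k).astype(np.int32);cv2.polylines(im2,[q.reshape(-1,1,2)],True,(0,0,255) if f[0][0]=="g" else (255,0,0),1)
for sg,col in((1,(0,0,255)),(-1,(0,255,0))):
        q=[p+R@np.array((x,sg*.026,z)) for x,z in((-.011,.011),(.011,.011),(.011,-.025),(-.011,-.025))]
        q=((proj(s,q)-[u,v]+.5)*k).astype(np.int32);cv2.polylines(im2,[q.reshape(-1,1,2)],True,col,1)
cv2.imwrite("pics/i2.png",np.hstack([im,im2]))
E
```

```text
t 13.93 p [0.4342 0.0686 0.1575] yaw 2.9 tilt 0.05 F [-0.3 -0.2  0. ] w 0.611 j [0.06 0.06 2.12 0.   0.96 1.58]
slide [-0.0009 -0.0001  0.0955] twist -0.0017
```

View pics/i2.png

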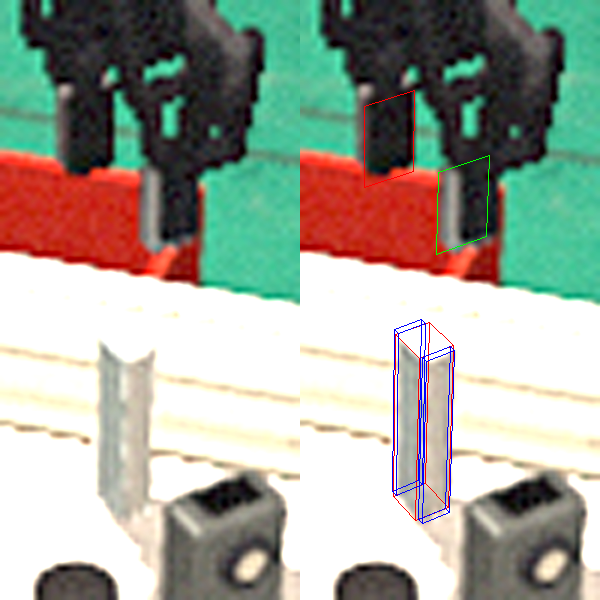

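Run:
```python
from h import *
o=load("a");S,T=o["scene"],o["top"]
def sc(u,v): return [175+u/5-.4,155+v/5-.4]
def tc(u,v): return [195+u/5-.4,135+v/5-.4]
print(tri(S,sc(618,182),T,tc(335,467)),tri(S,sc(650,65),T,tc(415,545)))
# step line: scene line from (60,38) to (645,115); top ridge line ~ (372,463)-(650,175)
c=o["top"]["color"][150:250,255:360];cv2.imwrite("pics/pl.png",cv2.resize(c,None,fx=5,fy=5,interpolation=cv2.INTER_CUBIC))
```

```text
(array([0.3445986 , 0.10929698, 0.00222665]), np.float64(0.0008272971271981809)) (array([0.29674665, 0.06297657, 0.02838363]), np.float64(0.0011108383086737153))
```

View pics/pl.png

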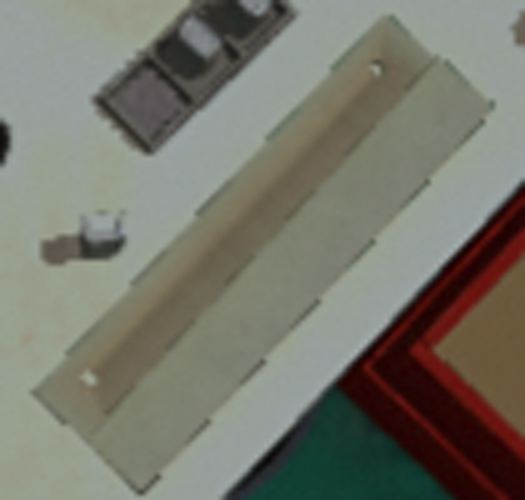

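Call:
carry_out --pt "-0.0009 -0.0001 0.015" --pt "0 0 0.015" --pt "0 0 0.015" --pt "0 0 0.015" --pt "0 0 0.013" --pt "0 0 0.012" --pt "0 0 0.01" --pt "0 0 0.0045" --pt "0 0 0" --pt "0 0 0" --twist '[-0.0017,0,0,0,0,0,0,0,0,0]'

```text
t: 15.18
position: [0.4341, 0.0687, 0.0588]
tool_rot: [[0.999, 0.054, 0.001], [0.054, -0.999, 0.0], [0.001, -0.0, -1.0]]
force: [0.2, -0.1, -0.2]
gripper_width: 0.607
```

```bash
python3 look.py j 235 130 60 80; python3 -c "
from h import *
plan(.4333,.0686,.058,3)"
```

```text
t 15.28 p [0.4341 0.0687 0.0588] yaw 3.09 tilt 0.06 F [ 0.  -0.4  0.2] w 0.607 j [0.06 0.24 2.17 0.   0.73 1.57]
slide [-0.0008  0.      0.0008] twist 0.0015
```

View pics/j_c.png

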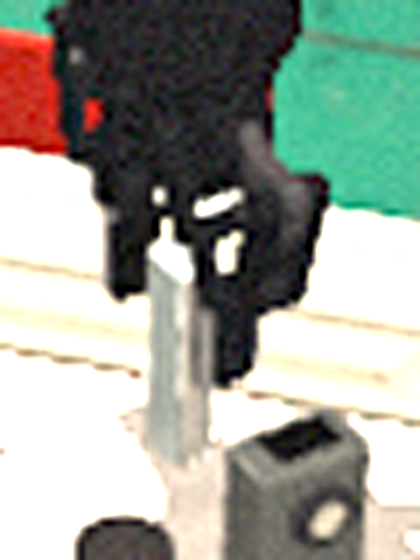

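Call:
carry_out --pt "0 0 0" --pt "0 0 0" --pt "0 0 0" --pt "0 0 0" --pt "0 0 0" --pt "0 0 0" --pt "0 0 0" --pt "0 0 0" --twist '[0,0,0,0,0,0,0,0]' --fingers 255

```text
t: 16.27
position: [0.4341, 0.0687, 0.0588]
tool_rot: [[0.999, 0.054, 0.001], [0.054, -0.999, 0.0], [0.001, 0.0, -1.0]]
force: [-0.2, -0.5, 4.5]
gripper_width: 0.276
```

```bash
python3 look.py k 235 130 60 80; python3 -c "
from h import *
plan(.4333,.0686,.158,3)"
```

```text
t 16.38 p [0.4341 0.0687 0.0588] yaw 3.09 tilt 0.05 F [-0.1  0.1  5.6] w 0.28 j [ 0.06  0.24  2.17 -0.    0.73  1.57]
slide [-0.0007  0.     -0.0992] twist 0.0015
```

View pics/k_c.png

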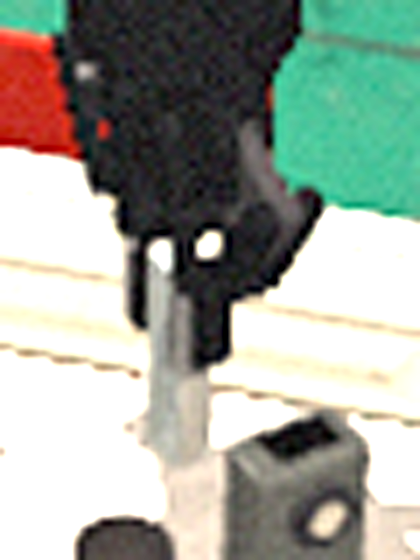

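Call:
carry_out --pt "0 0 -0.006" --pt "0 0 -0.012" --pt "0 0 -0.02" --pt "0 0 -0.02" --pt "0 0 -0.02" --pt "0 0 -0.02" --pt "0 0 -0.018" --pt "0 0 0" --twist '[0,0,0,0,0,0,0,0]'

```text
t: 17.38
position: [0.4349, 0.0687, 0.1762]
tool_rot: [[0.999, 0.054, 0.004], [0.054, -0.999, 0.0], [0.004, -0.0, -1.0]]
force: [0.6, 0.5, -0.8]
gripper_width: 0.275
```

Call:
carry_out --pt "0.001 -0.014 0" --pt "0.001 -0.014 0" --pt "0.001 -0.014 0" --pt "0.001 -0.014 0" --pt "0.002 -0.014 0" --pt "0.002 -0.014 0" --pt "0.002 -0.014 0" --pt "0.002 -0.014 0" --pt "0.001 -0.014 0" --pt "0.001 -0.014 0" --pt "0 0 0" --pt "0 0 0" --pt "0 0 0" --pt "0 0 0" --pt "0 0 0" --pt "0 0 0" --pt "0 0 0" --pt "0 0 0" --pt "0 0 0" --pt "0 0 0" --twist '[0,0,0,0,0,0,0,0,0,0,-0.155,-0.155,-0.155,-0.155,-0.155,-0.155,-0.155,-0.155,-0.155,-0.155]'

```text
t: 19.88
position: [0.44, 0.2096, 0.1743]
tool_rot: [[-0.038, 0.999, -0.0], [0.999, 0.038, 0.0], [0.0, -0.0, -1.0]]
force: [-0.6, 0.5, -0.3]
gripper_width: 0.275
```

```bash
python3 look.py l 240 120 100 135; python3 -c "
from h import *
plan(.441,.2098,.135,92.1)"
```

```text
t 19.98 p [0.4401 0.2096 0.1744] yaw 91.89 tilt 0.0 F [ 0.7 -0.4 -1.1] w 0.275 j [0.36 0.12 2.01 0.   1.01 0.32]
slide [0.0002 0.0009 0.0394] twist -0.0037
```

View pics/l_c.png

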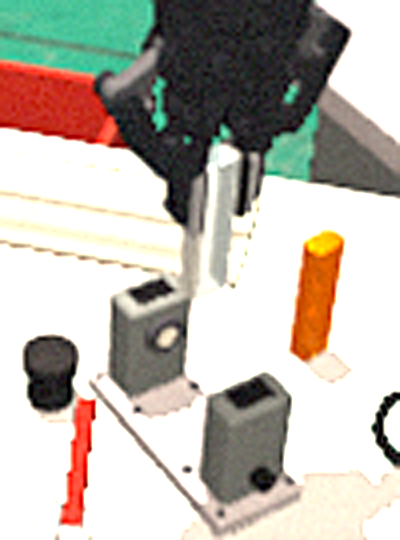

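View pics/l_top.png

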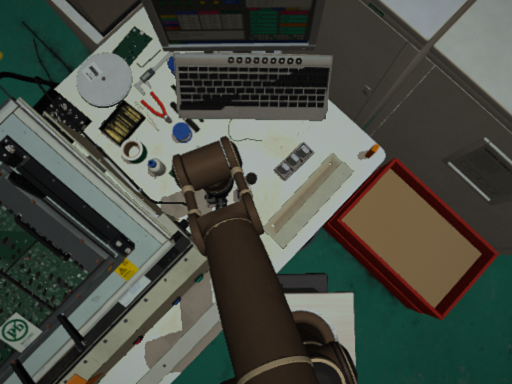

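Call:
carry_out --pt "0.0002 0.0009 0.008" --pt "0 0 0.008" --pt "0 0 0.008" --pt "0 0 0.008" --pt "0 0 0.0074" --pt "0 0 0" --pt "0 0 0" --twist '[-0.0037,0,0,0,0,0,0]'

```text
t: 20.85
position: [0.4412, 0.2095, 0.1351]
tool_rot: [[-0.037, 0.999, 0.0], [0.999, 0.037, 0.0], [0.0, 0.0, -1.0]]
force: [-0.5, -1.0, -0.8]
gripper_width: 0.269
```

```bash
cat > ov.py <<'E'
from fit import *
import sys
from f3 import boxf
tag,zf=sys.argv[1],float(sys.argv[2]); bx,by=-.001,.0007
o=snap(tag);s=o["scene"];u,v,w,h=255,135,70,115;k=5
st=telemetry.sense();p=st["position"];R=st["tool_rot"];yaw=np.arctan2(R[1,0],R[0,0])
ax=p-.0008*R[:,0]
im=np.clip(cv2.resize(s["color"][v:v+h,u:u+w],None,fx=k,fy=k,interpolation=cv2.INTER_CUBIC)*1.5,0,255).astype(np.uint8);im2=im.copy()
def dr(F,col):
  for f in F:
    q=((proj(s,f[1])-[u,v]+.5)*k).astype(np.int32);cv2.polylines(im2,[q.reshape(-1,1,2)],True,col,1)
dr(cellfaces(ax[0]+bx,ax[1]+by,yaw,.085,p[2]-zf),(0,0,255))
g=(.4401,.2097,np.radians(92.1))
dr(boxf(-.068,.068,-.028,.028,0,.012,"b",g)[-1:],(255,0,0))
for a,b in((.036,.058),(-.058,-.036)):dr(boxf(a,b,-.021,.021,.012,.079,"b",g)[-1:],(255,0,0))
cv2.imwrite(f"pics/{tag}_ov.png",np.hstack([im,im2]))
E
python3 ov.py m .0588; python3 -c "
from h import *
plan(.441,.2098,.0928,92.1)"
```

```text
t 20.95 p [0.4413 0.2095 0.1354] yaw 92.11 tilt 0.05 F [ 0.5  0.4 -0.8] w 0.271 j [ 0.35  0.18  2.03 -0.    0.92  0.32]
slide [ 0.0003 -0.0004  0.0426] twist 0.0001
```

View pics/m_ov.png

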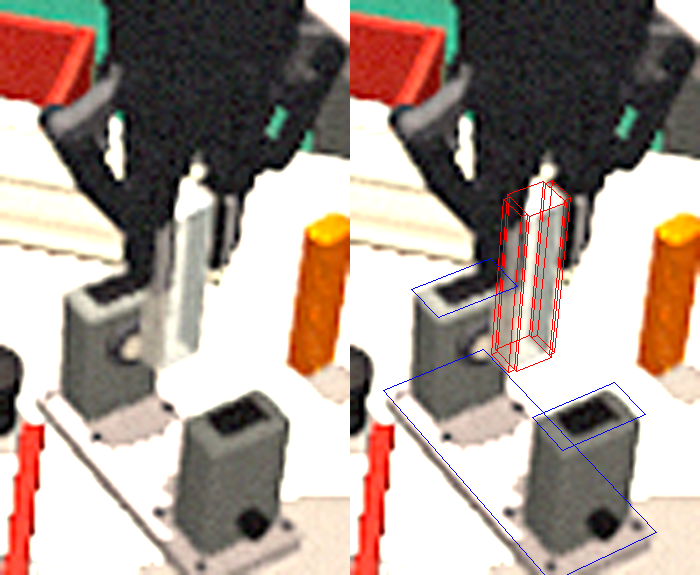

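Call:
carry_out --pt "0.0003 -0.0004 0.008" --pt "0 0 0.008" --pt "0 0 0.008" --pt "0 0 0.008" --pt "0 0 0.006" --pt "0 0 0.0045" --pt "0 0 0" --pt "0 0 0" --twist '[0,0,0,0,0,0,0,0]'

```text
t: 21.95
position: [0.4408, 0.2098, 0.0927]
tool_rot: [[-0.037, 0.999, 0.0], [0.999, 0.037, 0.0], [0.0, 0.0, -1.0]]
force: [-0.4, -0.1, -1.1]
gripper_width: 0.275
```

```bash
python3 ov.py n .0588; python3 -c "
from h import *
plan(.441,.2098,.0928,92.1)"
```

```text
t 22.05 p [0.4409 0.2098 0.0928] yaw 92.11 tilt 0.04 F [ 0.   0.4 -0.3] w 0.274 j [ 0.35  0.25  2.05 -0.    0.83  0.32]
slide [-0.      0.0001  0.    ] twist 0.0001
```

View pics/n_ov.png

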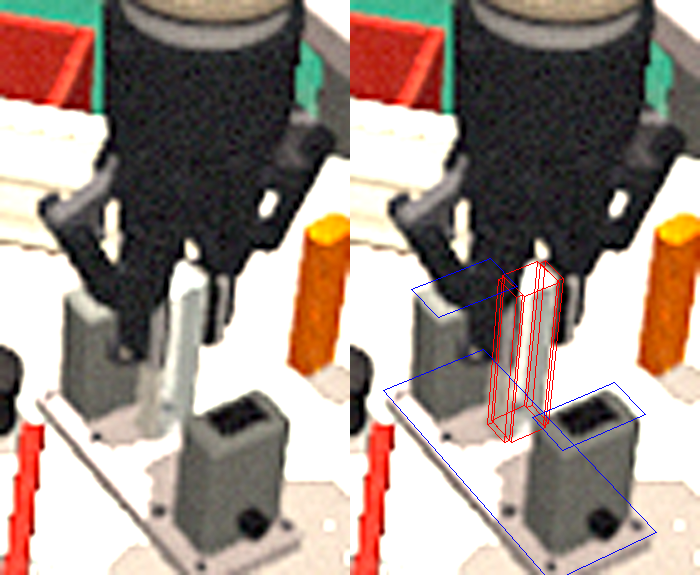

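```bash
cat > ga.py <<'E'
from fit import *
from f3 import boxf
o=load("a");ims=[]
for n,(u,v,w,h),k,g in(("scene",(258,180,64,76),7,(.4401,.2097)),("top",(196,178,64,32),6,(.4418,.2081))):
    s=o[n];im=np.clip(cv2.resize(s["color"][v:v+h,u:u+w],None,fx=k,fy=k,interpolation=cv2.INTER_CUBIC)*1.3,0,255).astype(np.uint8)
    g=(*g,np.radians(92.1))
    def dr(F,col):
        for f in F: cv2.polylines(im,[((((proj(s,f[1])-[u,v]+.5)*k-.5)*8).astype(np.int32)).reshape(-1,1,2)],True,col,1,cv2.LINE_AA,3)
    b=boxf(-.068,.068,-.028,.028,0,.012,"b",g);dr(b[-1:],(255,0,0));dr(boxf(-.068,.068,-.028,.028,0,0,"b",g)[-1:],(0,160,0))
    for x0,x1 in((.036,.058),(-.058,-.036)):dr(boxf(x0,x1,-.021,.021,.012,.079,"b",g)[-1:],(0,0,255));dr(boxf(x0,x1,-.021,.021,.012,.012,"b",g)[-1:],(0,0,255))
    cv2.imwrite(f"pics/ga_{n}.png",im)
E
python3 ga.py
```

```text
(no output)
```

View pics/ga_scene.png

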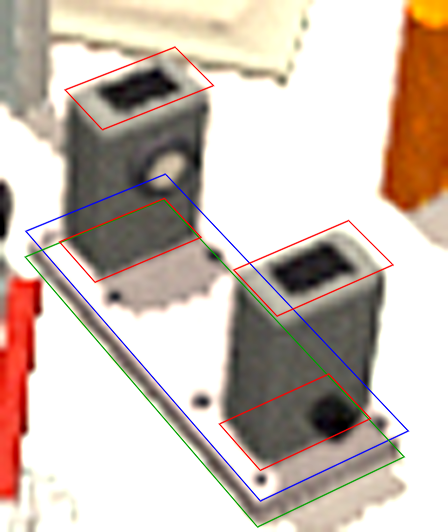

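View pics/ga_top.png

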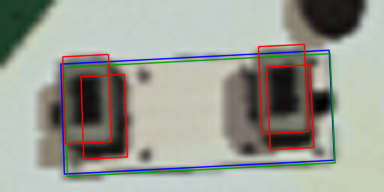

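Run:
```python
from fit import *
ims=[]
for tag,p,yaw in(("l",(.4401,.2096,.1744),91.89),("m",(.4413,.2095,.1354),92.11)):
    s=load(tag)["scene"];u,v,w,h=(278,150,30,60) if tag=="l" else (278,165,30,50);k=10
    im=np.clip(cv2.resize(s["color"][v:v+h,u:u+w],None,fx=k,fy=k,interpolation=cv2.INTER_CUBIC)*1.15,0,255).astype(np.uint8);a=im.copy()
    y=np.radians(yaw)
    for f in cellfaces(p[0]-.0008*np.cos(y)-.001,p[1]-.0008*np.sin(y)+.0007,y,.085,p[2]-.0588):
        if f[0][0]!="g": 
            cv2.polylines(im,[((((proj(s,f[1])-[u,v]+.5)*k-.5)*8).astype(np.int32)).reshape(-1,1,2)],True,(255,0,0),1,cv2.LINE_AA,3)
        elif f[0][1:]in("(1, 0, 0)","(-1, 0, 0)"): cv2.polylines(im,[((((proj(s,f[1])-[u,v]+.5)*k-.5)*8).astype(np.int32)).reshape(-1,1,2)],True,(0,0,255),1,cv2.LINE_AA,3)
    cv2.imwrite(f"pics/{tag}_z.png",np.hstack([a,im]))
```

```text
(no output)
```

View pics/l_z.png

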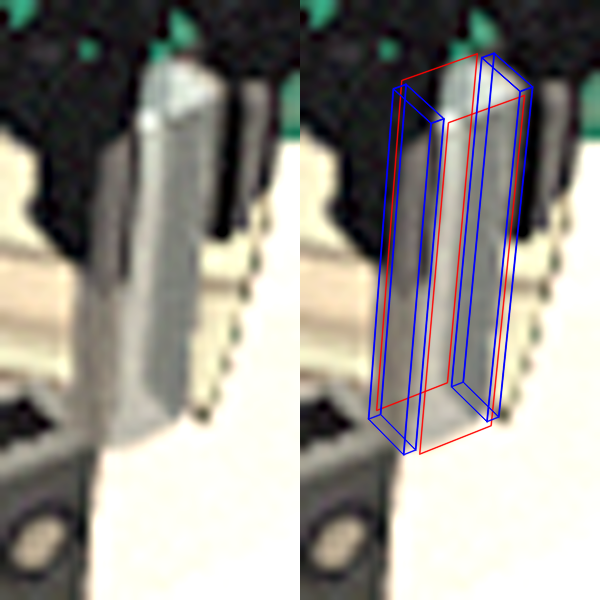

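View pics/m_z.png

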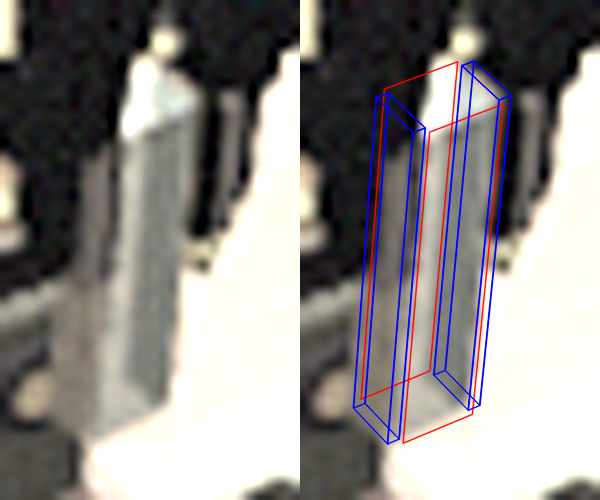

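Run:
```python
from h import *
o=snap("z");c=o["scene"]["color"][140:270,165:345];cv2.imwrite("pics/z_c.png",cv2.resize(c,None,fx=4,fy=4,interpolation=cv2.INTER_CUBIC))
```

```text
(no output)
```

View pics/z_c.png

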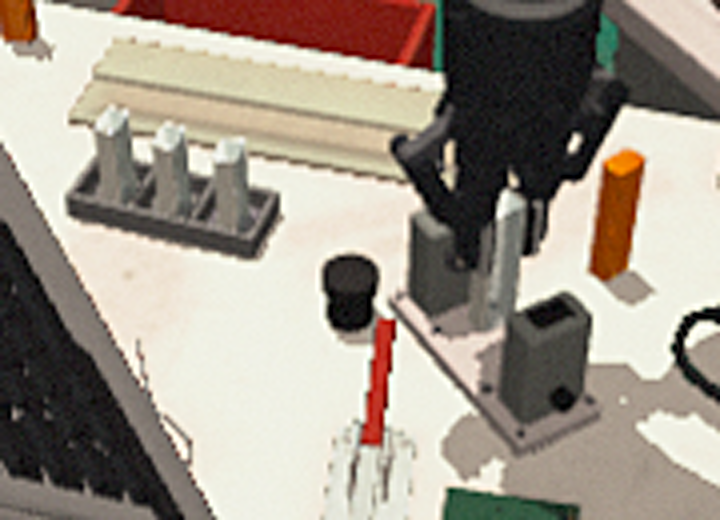

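The final picture shows all three short cells upright in the rack at crop x≈113–230. The tall cell stands upright between the posts at (495,260), and the bystanders have not moved. I'm handing the job in.

```bash
python3 -c "
from h import *
plan(.441,.2098,.0928,92.1); print(ctrl.finish_job())"
```

```text
t 22.15 p [0.4408 0.2098 0.0928] yaw 92.11 tilt 0.04 F [-0.8 -0.1 -0.1] w 0.274 j [0.35 0.25 2.05 0.   0.83 0.32]
slide [-0.      0.0002 -0.    ] twist 0.0002
the job is handed in; nothing more can be done
None
```

I stood the short cell upright in the free compartment of the rack and let go. Then I gripped the tall cell by its frosted plates and handed the job in at 22 s, still holding it in the light gate.

**Last checks:**
- **Grip:** the fingers stand about 23 mm apart, which fits the 24 mm over the plates.
- **Tall cell:** its foot is 34 mm above the bench, so the point 24 mm up lies at the 58 mm beam height. The tool is within 0.1° of vertical, and its turn matches the gate's measured direction of 92.1°. There is almost no outside force on the tool.
- **Rest of the scene:** the last picture shows three short cells upright in the rack. The loupe, the gate and the nearby orange look-alike stand where they were. The bottle was outside that crop, so I did not check it at the end.

**What disagreed:**
- The two cameras differed by about 1–2 mm in position, so I used their average.
- The outline of the held cell matched the picture only to about 1 pixel (about 2 mm), so its place along and across the beam is known to about 2 mm.
- The arm hid the top view at the end, so the final position in the gate was checked only from the scene camera and the arm's own pose reading.

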